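Raise the router bit four clicks and lock the lift

TASK

Raise the router bit: with a fingertip, push the click-stop dial on the router-table plate round clockwise (seen from above) by exactly four clicks from where it stands, feeling each click and never going past the fourth. Then push the small lock slide with a fingertip all the way along its track to its far end, and move away. Only push, gently - do not grip the dial or the slide - and keep off the bit and leave the other things where they lie.

Things in the scene. Friction and masses are not known exactly. Their poses are not given: they have to be found in the camera images.
- dial_hub (a point): Centre of the top of the dial's hub, on its vertical axis, 57 mm above the table; the frame turns with the dial, a hand wheel on a grey base 104 mm across. Its flat black disc is 92 mm across, upper face 38 mm above the table; on it stand the hub, 38 mm across, and four straight ribs, all bare metal. The ribs point along +x+y, -x+y, -x-y and +x-y of this frame; between them are open quarters for a fingertip.
- dial_rib (a point): Outer top end of one rib (the +x+y one of dial_hub), on its centre line, 46 mm from the dial's axis; turns with the dial. Each rib is 10 mm wide, runs from the hub out to 46 mm from the axis, and stands from the disc (38 mm above the table) up to 57 mm. All four look alike; any may be pushed.
- dial (a joint): Dial angle in rad, growing clockwise seen from above. A spring ball gives a rest every 20 degrees (0.349 rad), from 0 to 2.79, stops just outside; it starts at rest at 0.349, so four clicks on is 1.745. A push of 4 to 8 N at a rib breaks it out of a rest; it then turns easily, may stay if left about half-way, and past two thirds of a click snaps on into the next rest and stays. Each click raises the bit 1 mm.
- lock_top (a point): Centre of the top of the lock slide's black thumb block, 55 mm above the table, moving with it; its axes are those of the track. The block is 26 mm (x) by 12 mm (y) by 26 mm high, on a 6 mm steel foot (30 by 14 mm), on a grey track 44 mm (x) by 110 mm (y) whose upper face is 24 mm above the table.
- lock (a joint): Lock slide position in m along +y of lock_top: it starts unlocked, 0 to 0.007, and is locked at the far stop, 0.040. Friction of about 2.5 N; it stays where it is left.
- plate: Aluminium router-table insert plate, 260 mm (x) by 370 mm (y), 12 mm thick, fixed on the black table; origin under its centre. The dial and the lock stand on its two ends in y, about 90 mm from its middle, either way round.
- bit: Steel router bit standing out of the plate, 26 mm across at most, its top 50 to 60 mm above the table, at x = +85 mm, y = 0 of the plate; do not touch.
- setup_bar: Loose brass setup bar, 20 x 20 mm and 55 mm tall, standing on the near edge of the plate; origin under its centre.
- collet_nut: Loose steel collet nut, a ring 28 mm across and 16 mm high, on a far corner of the plate; origin under its centre.
- screw_jar: Loose glass jar 52 mm across, 65 mm tall, on a far corner of the plate; origin under its centre.
- spanner: Loose open-ended spanner 200 mm long, lying on the table; origin under its middle.
- tape: Loose tape measure 65 x 35 x 62 mm on the table; origin under its centre.
- offcut: Loose wood offcut 200 x 70 x 22 mm on the table; origin under its centre.
- push_stick: Loose plywood push stick 220 mm long, up to 55 mm high, lying on the table; origin under its middle.

How it is judged:
By the outcome, as a careful person would: the job done as asked, in the order asked, and still so for the second after the job is handed in, with the robot touching nothing.
It also fails if it takes over 51 s, if anything falls off the work surface, if the arm or the gripper's body presses on something with over 40 N, if the wrist force passes 120 N, or if a joint passes its speed limit or range.

ROBOT

A 6-joint arm with a two-finger parallel gripper is mounted at the origin on the work surface. World frame = base frame: x ahead of the robot, y to its left, z up, the work surface at z = 0. Lengths are in m, angles in rad, forces in N, time in s.
With the tool pointing down it reaches from about 0.35 to 0.975 m from the base axis. Payload 4.9 kg.
Tool frame: the origin (TCP) lies where the fingers leave the gripper's body, on its centre line; the fingertips stand 73 mm ahead of it and the grasp point (between the pads) lies bot.grip_depth ahead of it (bot.grip_depth is the distance from the TCP to the grasp point, in m); z points along the fingers, y is the line along which they close (so a half turn about z gives the same grasp; the last joint's range is limited). The gripper opens to 85 mm and grips with 20 to 120 N. Pads are 22 mm wide; open, the fingers measure 114 mm over their backs; the gripper's body (76 mm by 85 mm) begins 54 mm behind the grasp point. The pads swing forward as they close: fully open they stand 13 mm farther back than shut.
Start: joints at [-1.328, 0.053, 1.613, -0, 1.476, -0.119], TCP at [0.221, -0.585, 0.304] pointing down, gripper open.
Joint ranges: [-3.01, 3.01], [-1.01, 2.22], [0.06, 2.58], [-1.02, 4.17], [0.09, 2.62], [-3.14, 3.14]. Speed limits (rad/s): [2.57, 2.57, 3.14, 3.14, 3.14, 3.14].

INTERFACE

Orientations are given as a unit quaternion [x, y, z, w].
In Python, from workcell import bot gives the robot as it stands. The module is installed in compiled form; this text tells all that it offers.
- The arm moves only by the tool send_rows, never from a script. Its argument "deltas" is text: rows parted by semicolons, each of 5 numbers parted by spaces: the opening, from -1 (shut) to 1 (fully open), so that 0 is half open, then the shift along the tool's x, y, z in cm, then the turn about the tool's z in degrees. In form: grip x y z roll; .... A call has 1 to 20 rows; each row shifts and turns the commanded pose from where the row before left it, along the tool's axes as they then stand; what a row does not reach is not made up. A row lasts 1/10 s, in which the tool goes at most 50 mm and 8.59 degrees, less where a joint would pass 70% of its speed; a pose out of reach is approached as far as the arm can. A call is refused whole if a number of a shift passes 5 or a number of a turn 8.59, either way. A call with a gripper value outside its range is refused whole. The fingers move at their own pace and stop on an object; "newtons" is the grip in N (left out, the last holds). Time passes only in rows, so rows that do not move let the fingers close. It gives the time, the measured TCP pose, the force, the opening and the grip force at its end, in the units of the state.
- bot.observe(): the state, without advancing time (a new reading comes with each control period).
- bot.snapshot(name): name is "side" or "top" or "wrist"; returns (picture, depth): 400x640x3 uint8, red, green, blue; 400x640 float32, m along the optical axis (not along the pixel's ray), 0 where there is no reading.
- bot.camera_model(name): a dict with "mtx" (3x3 intrinsics, pixels), "R" (3x3) and "t" (3): a world point X has camera coordinates R X + t; the wrist camera has in their place "mount" (4x4, takes a point from camera to tool coordinates, whose origin is the TCP and whose axes are the flange's). Camera axes: x right, y down, z forward; pixel columns grow to the right and rows downward; lengths in m; the calibration is good to about 2 mm. A picture is of the moment at which its call begins: read the wrist's pose just before it. camera_model takes no time and is no camera call.
- bot.close_job(): hands the job in; it is judged then, once.
Trained networks look in the newest picture that a camera, given by its name, has taken for a name from the list of things; names that differ only in an ending like _2 or _b are one class to them, and where a whole thing is asked for, a point or a joint stands for the part that bears it (a point fixed in the world has none). Each returns a list of dicts, best first, with "confidence" (0 to 1); they miss things now and then, are a little off and sometimes report something else, mostly with a low value. They report only what shows in the picture. A call takes as long as a camera call.
- bot.search_frame(name, camera): "point" ([x, y, z] in m, in world coordinates, good to about 4 mm: the middle of the surface that is visible of it).
- bot.pinpoint(name, camera): "point" ([x, y, z] in m, in world coordinates, good to about 4 mm: a listed point, or the origin of a listed thing).
The state is a dict: "time_s": time; "qpos": joint angles; "dq": joint speeds; "tau": joint torques, N m; "position": TCP position; "tool_rot": TCP orientation; "contact_force": force on the tool from outside, world axes, zero at the start; "wrist_torque": the same for the moment, N m; "opening": finger opening in m; "finger_force": force on a finger pad.
Only numpy, scipy, OpenCV 4.12 (cv2) and the standard library are available. Lean on these libraries where they do the work, as an engineer would, in place of code of your own. Each camera call takes 0.05 s, during which the arm holds its last target. There are 200 camera calls.

## Working session

There is one attempt and no reset: what is moved stays moved. The work goes in short steps, Python scripts to look and compute and a tool call to move; the robot and the scene stay as the last step left them, time stands still between calls to the robot, and variables do not carry over. Pictures are saved under pics/ and viewed, at most 10 in all, crops included, and the job is handed in when it is done.

Besides the shell and the picture viewer there is one more tool, called as name(argument=value, ...) on one line, values as JSON. send_rows: Moves the arm, as the interface text tells. Its arguments: {"type":"object","properties":{"deltas":{"type":"string"},"newtons":{"type":"number"}},"required":["deltas"]}

```bash
mkdir -p pics; python3 - <<'E'
from workcell import bot
import cv2,numpy as np
s=bot.observe();print(s['time_s'],s['position'],s['tool_rot'],s['opening'],bot.grip_depth)
for c in ['top','side']:
    p,d=bot.snapshot(c);cv2.imwrite(f'pics/{c}1.png',p[:,:,::-1])
    for n in ['dial_hub','dial_rib','lock_top','plate','bit','setup_bar','collet_nut','screw_jar']:
        r=bot.pinpoint(n,c)
        print(c,n,[(np.round(q['point'],3),round(q['confidence'],2)) for q in r[:4]])
E
```

```text
0.0 [ 0.221086   -0.58408849  0.30266148] [ 9.83681797e-01  1.79914090e-01 -8.58130591e-05 -1.01714059e-03] 0.08536577391012527 0.0539
top dial_hub [(array([0.588, 0.002, 0.059]), 0.64)]
top dial_rib [(array([0.611, 0.038, 0.059]), 0.77)]
top lock_top [(array([ 0.56 , -0.193,  0.054]), 0.37)]
top plate [(array([ 0.577, -0.088,  0.003]), 0.65)]
top bit [(array([ 0.66 , -0.102,  0.004]), 0.41)]
top setup_bar [(array([ 0.471, -0.063,  0.014]), 0.42)]
top collet_nut [(array([ 0.599, -0.437,  0.002]), 0.71), (array([0.706, 0.036, 0.014]), 0.44), (array([0.38 , 0.429, 0.001]), 0.31)]
top screw_jar [(array([ 0.646, -0.236,  0.016]), 0.87)]
side dial_hub [(array([ 0.594, -0.003,  0.055]), 0.87), (array([ 0.6  , -0.435, -0.001]), 0.35)]
side dial_rib [(array([0.614, 0.039, 0.058]), 0.79)]
side lock_top [(array([ 0.56 , -0.19 ,  0.058]), 0.66)]
side plate [(array([ 0.574, -0.086, -0.002]), 0.76)]
side bit [(array([ 0.656, -0.102,  0.006]), 0.39)]
side setup_bar [(array([ 0.467, -0.06 ,  0.013]), 0.69)]
side collet_nut [(array([0.706, 0.035, 0.011]), 0.53), (array([ 0.572, -0.086,  0.003]), 0.23)]
side screw_jar [(array([ 0.648, -0.234,  0.011]), 0.61)]
```

View pics/top1.png

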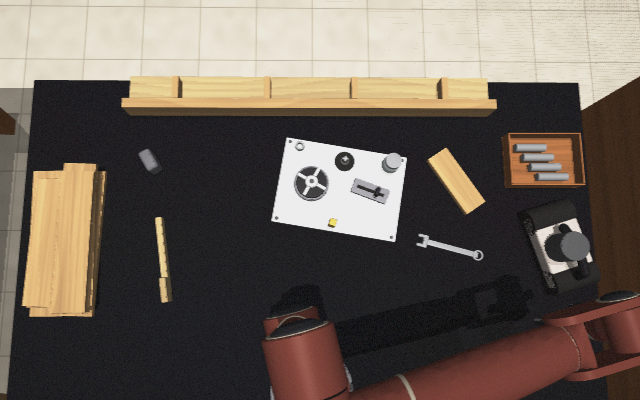

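View pics/side1.png

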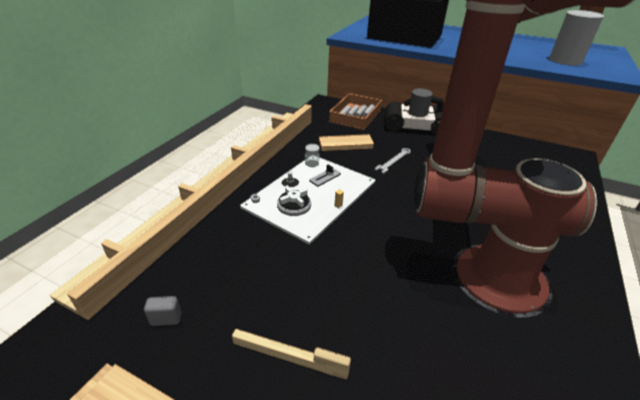

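The top view shows the plate at about (340,190), with the dial at (311,183), the bit at (344,160), the lock track at (370,190), the bar at (333,222), the nut at (300,146) and the jar at (392,161). The network points match these. Next I'll move above the plate for a close look.

send_rows(deltas="-1 4 -2.7 0 0;-1 4 -2.7 0 0;-1 4 -2.7 0 0;-1 4 -2.7 0 0;-1 4 -2.7 0 0;-1 4 -2.7 0 0;-1 4 -2.7 0 0;-1 4 -2.7 0 0;-1 4 -2.7 0 0;-1 4 -2.7 0 0;-1 4 -2.7 0 0;-1 2 -1.4 0 0;-1 0 0 0 0;-1 0 0 0 0;-1 0 0 0 0", newtons=20)

```text
time_s: 2.4
position: [0.541, -0.1316, 0.3039]
tool_rot: [0.984, 0.179, -0.0, 0.0]
contact_force: [-0.2, -0.4, -0.1]
opening: 0.0001
finger_force: 0.0
```

```bash
cat > look.py <<'E'
from workcell import bot
import cv2,numpy as np,sys
from scipy.spatial.transform import Rotation as R
def look(tag,names):
    s=bot.observe();p,d=bot.snapshot('wrist');cv2.imwrite(f'pics/{tag}.png',p[:,:,::-1])
    np.savez(f'{tag}.npz',p=p,d=d,pos=s['position'],q=s['tool_rot'])
    print(s['time_s'],np.round(s['position'],4),np.round(R.from_quat(s['tool_rot']).as_matrix(),3).tolist(),s['opening'],np.round(s['contact_force'],1))
    for n in names:
        print(n,[(np.round(q['point'],4),round(q['confidence'],2)) for q in bot.pinpoint(n,'wrist')[:4]])
def topview(tag,z,x0,x1,y0,y1,res=0.0005):
    "orthographic rectification at height z; rows: -x, cols: -y"
    f=np.load(f'{tag}.npz');m=bot.camera_model('wrist');T=np.eye(4);T[:3,:3]=R.from_quat(f['q']).as_matrix();T[:3,3]=f['pos']
    C=np.linalg.inv(T@m['mount'])
    X,Y=np.meshgrid(np.arange(x1,x0,-res),np.arange(y1,y0,-res),indexing='ij')
    P=np.stack([X,Y,0*X+z],-1)@C[:3,:3].T+C[:3,3];uv=P@np.array(m['mtx']).T
    return cv2.remap(f['p'],(uv[...,0]/uv[...,2]).astype('f'),(uv[...,1]/uv[...,2]).astype('f'),cv2.INTER_LINEAR)
E
python3 - <<'E'
from look import *
look('w1',['dial_hub','dial_rib','lock_top','plate','bit','setup_bar','screw_jar'])
print(bot.camera_model('wrist'))
cv2.imwrite('pics/w1top.png',topview('w1',0.056,0.43,0.70,-0.30,0.09)[:,:,::-1])
E
```

```text
2.4 [ 0.541  -0.1316  0.3039] [[0.936, 0.353, -0.0], [0.353, -0.936, -0.0], [-0.0, 0.0, -1.0]] 0.00010699388438290775 [-0.2 -0.4 -0.1]
dial_hub [(array([5.928e-01, 3.000e-04, 5.650e-02]), 0.63)]
dial_rib [(array([0.6118, 0.0392, 0.058 ]), 0.95)]
lock_top [(array([ 0.5613, -0.1949,  0.0599]), 0.63)]
plate []
bit [(array([ 0.66  , -0.0979,  0.0102]), 0.76)]
setup_bar [(array([ 0.4708, -0.0585,  0.0142]), 0.81)]
screw_jar [(array([ 0.6449, -0.2358,  0.0123]), 0.69)]
{'mtx': array([[346.31187609,   0.        , 323.1550362 ],
       [  0.        , 346.31187609, 203.70082479],
       [  0.        ,   0.        ,   1.        ]]), 'mount': array([[ 3.40737590e-04, -9.64368638e-01, -2.64561928e-01,
         6.75513549e-02],
       [ 9.99999508e-01,  8.22057087e-05,  9.88278312e-04,
         4.21034321e-04],
       [-9.31316109e-04, -2.64562135e-01,  9.64368192e-01,
        -7.14123107e-02],
       [ 0.00000000e+00,  0.00000000e+00,  0.00000000e+00,
         1.00000000e+00]])}
```

View pics/w1top.png

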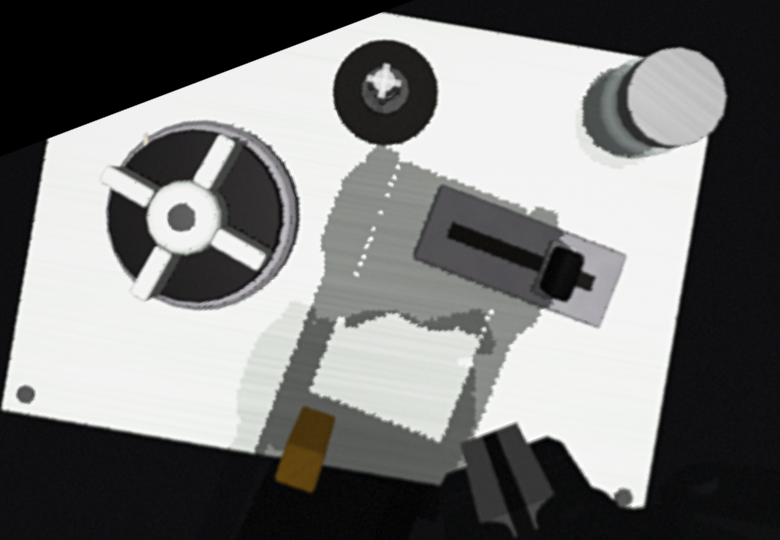

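The rectified view puts the hub at (181,216), i.e. (0.592, 0.000), with ribs at about 61°+90k. The lock block is at (565,268), near the right end of its track, so it slides up-left along (0.351, 0.936). I'll push the 61° rib with the tool's y axis along the tangent.

send_rows(deltas="-1 0 0 0 -8.1;-1 0 0 0 -8.1;-1 0 0 0 -8.1;-1 0 0 0 -8.1;-1 0 0 0 -8.1;-1 3.5 -0.9 2 0;-1 3.5 -0.9 2 0;-1 3.5 -0.9 2 0;-1 3.5 -0.9 2 0;-1 3.3 -0.8 2 0;-1 0 0 0 0;-1 0 0 0 0;-1 0 0 0 0")

```text
time_s: 4.1
position: [0.5865, 0.0412, 0.2048]
tool_rot: [0.861, 0.509, 0.0, 0.001]
contact_force: [-0.0, 0.8, 0.6]
opening: -0.0001
finger_force: 0.0
```

```bash
python3 - <<'E'
from look import *
look('w2',['dial_hub','dial_rib'])
a=topview('w2',0.057,0.52,0.67,-0.08,0.10,0.0003)
cv2.imwrite('pics/w2top.png',np.hstack([a])[:,:,::-1])
E
```

```text
4.1 [0.5865 0.0412 0.2048] [[0.482, 0.876, 0.001], [0.876, -0.482, -0.0], [0.0, 0.001, -1.0]] -6.972587007746312e-05 [-0.   0.8  0.6]
dial_hub [(array([ 0.5924, -0.0007,  0.0559]), 0.75)]
dial_rib [(array([0.6142, 0.0395, 0.0563]), 0.67)]
```

View pics/w2top.png

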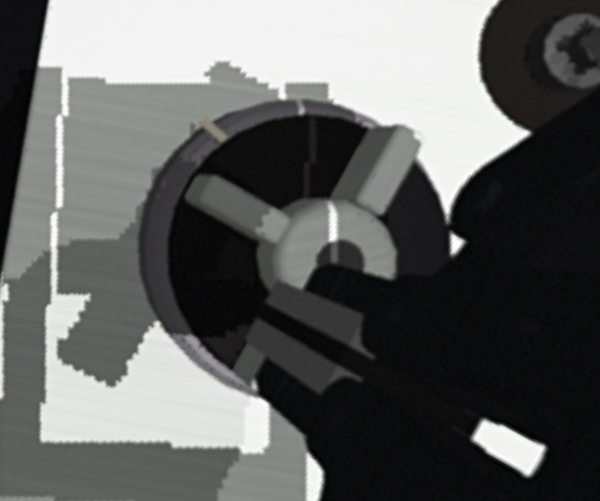

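The close view shows the hub at (337,256), the target rib running to (200,190), and the open quarter below and left of it where the finger will go. The estimates agree, so I'll descend.

send_rows(deltas="-1 0 0 3 0;-1 0 0 3 0;-1 0 0 1.8 0;-1 0 0 1 0;-1 0 0 0 0;-1 0 0 0 0;-1 0 0 0 0")

```text
time_s: 4.95
position: [0.5872, 0.0418, 0.1177]
tool_rot: [0.861, 0.509, 0.001, 0.001]
contact_force: [0.7, 0.0, 0.6]
opening: 0.0002
finger_force: 0.0
```

send_rows(deltas="-1 0 0.2 0 0;-1 0 0.1 0 0;-1 0 0 0 0;-1 0 0 0 0")

```text
time_s: 5.35
position: [0.5888, 0.0405, 0.1161]
tool_rot: [0.861, 0.509, 0.0, 0.0]
contact_force: [0.0, -0.8, -0.4]
opening: -0.0002
finger_force: 0.0
```

send_rows(deltas="-1 0 0.1 0 0;-1 0 0 0 0;-1 0 0 0 0")

```text
time_s: 5.65
position: [0.5895, 0.04, 0.1159]
tool_rot: [0.861, 0.509, -0.0, -0.0]
contact_force: [-0.8, -0.8, 0.7]
opening: -0.0001
finger_force: 0.0
```

send_rows(deltas="-1 0 0.1 0 0;-1 0 0 0 0;-1 0 0 0 0")

```text
time_s: 5.95
position: [0.5905, 0.0396, 0.1159]
tool_rot: [0.861, 0.509, -0.0, 0.0]
contact_force: [-0.0, 0.5, -0.0]
opening: 0.0003
finger_force: 0.0
```

send_rows(deltas="-1 0 0.1 0 0;-1 0 0 0 0;-1 0 0 0 0")

```text
time_s: 6.25
position: [0.5913, 0.0391, 0.1159]
tool_rot: [0.861, 0.509, 0.0, 0.0]
contact_force: [-0.0, 0.8, -1.1]
opening: -0.0002
finger_force: 0.0
```

send_rows(deltas="-1 0 0.1 0 0;-1 0 0 0 0;-1 0 0 0 0")

```text
time_s: 6.55
position: [0.592, 0.0388, 0.1158]
tool_rot: [0.861, 0.509, -0.0, -0.0]
contact_force: [-1.7, 0.5, 0.6]
opening: -0.0
finger_force: 0.8
```

send_rows(deltas="-1 0 0.1 0 0;-1 0 0 0 0;-1 0 0 0 0")

```text
time_s: 6.85
position: [0.5926, 0.0385, 0.1157]
tool_rot: [0.861, 0.509, -0.0, -0.001]
contact_force: [-3.6, 2.6, 2.2]
opening: -0.0002
finger_force: 2.5
```

Contact came where predicted: finger in the hub frame at radial 34 mm, tangential -19.4 mm. Now I'll push on an arc about the hub, 1.27, 2.43 mm and 4° per row.

send_rows(deltas="-1 0.13 0.24 0 4;-1 0 0 0 0")

```text
time_s: 7.05
position: [0.5962, 0.0379, 0.1159]
tool_rot: [0.878, 0.479, 0.0, 0.001]
contact_force: [-0.8, -0.1, -0.5]
opening: 0.0002
finger_force: 0.3
```

send_rows(deltas="-1 0.13 0.24 0 4;-1 0 0 0 0")

```text
time_s: 7.25
position: [0.5992, 0.0375, 0.1161]
tool_rot: [0.894, 0.449, 0.001, 0.001]
contact_force: [0.5, -0.3, -0.1]
opening: 0.0001
finger_force: 0.0
```

send_rows(deltas="-1 0.13 0.24 0 4;-1 0 0 0 0")

```text
time_s: 7.45
position: [0.6019, 0.0371, 0.1162]
tool_rot: [0.909, 0.417, 0.001, 0.001]
contact_force: [1.3, -1.3, -0.3]
opening: -0.0001
finger_force: 0.0
```

```bash
cat >> look.py <<'E'
def state(tag,ref=61.3,hub=(0.5925,-0.0005)):
    look(tag,['dial_rib'])
    f=np.load(f'{tag}.npz');m=bot.camera_model('wrist');T=np.eye(4);T[:3,:3]=R.from_quat(f['q']).as_matrix();T[:3,3]=f['pos']
    v,u=np.mgrid[:400,:640];d=f['d'];K=m['mtx']
    P=np.stack([(u-K[0,2])/K[0,0]*d,(v-K[1,2])/K[1,1]*d,d],-1)[d>0]
    M=T@m['mount'];P=P@M[:3,:3].T+M[:3,3];P=P[abs(P[:,2]-.0555)<.0045]
    q=P[:,:2]-hub;r=np.hypot(*q.T);s=(r>.022)&(r<.047)
    # drop points of the fingers
    A=R.from_quat(f['q']).as_matrix();L=(P-f['pos'])@A;s&=~((abs(L[:,0])<.016)&(abs(L[:,1])<.019))
    a=np.degrees(np.arctan2(q[s,1],q[s,0]));h,_=np.histogram(a,np.arange(-180,181,6))
    z=np.exp(4j*np.radians(a)).mean();an=np.degrees(np.angle(z))/4
    print('n',s.sum(),'R',abs(z).round(2),'rib mod90',an.round(1),'turned mod90',((ref-an)%90).round(1),{int(k*6-177):int(c) for k,c in enumerate(h) if c>20})
    p=f['pos'][:2]-hub;print('finger rad/tan',np.round(p@A[:2,0]*1e3,1),np.round(p@A[:2,1]*1e3,1),'t',np.degrees(np.arctan2(A[1,0],A[0,0])).round(1))
E
python3 - <<'E'
from look import *
state('w3')
f=np.load('w3.npz');cv2.imwrite('pics/w3v.png',f['p'][:,:,::-1])
E
```

```text
7.45 [0.6019 0.0371 0.1162] [[0.652, 0.759, 0.002], [0.759, -0.652, -0.001], [0.001, 0.002, -1.0]] -0.00013977238407637878 [ 1.3 -1.3 -0.3]
dial_rib [(array([0.624 , 0.0299, 0.0571]), 0.7)]
n 1331 R 0.96 rib mod90 41.2 turned mod90 20.1 {-51: 87, -45: 288, 33: 176, 39: 437, 45: 333}
finger rad/tan 34.7 -17.4 t 49.3
```

View pics/w3v.png

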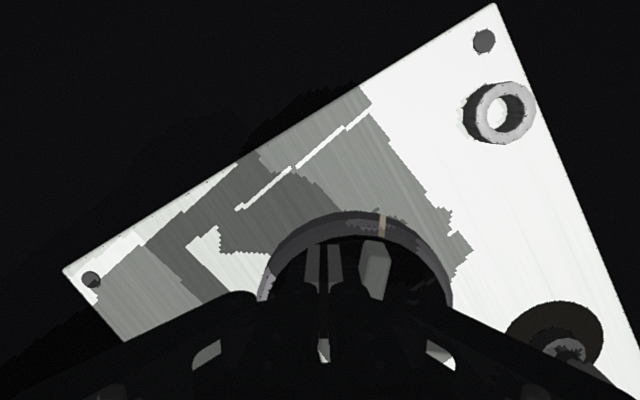

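Click 1 is done: the depth data gives 20.1° turned, and the picture shows the rib at (375,270) clear of the finger at (325,270). Now click 2.

send_rows(deltas="-1 0.12 0.24 0 4;-1 0.12 0.24 0 4;-1 0 0 0 0")

```text
time_s: 7.85
position: [0.6061, 0.0362, 0.1158]
tool_rot: [0.936, 0.353, -0.0, -0.0]
contact_force: [-1.3, 0.9, 0.9]
opening: 0.0002
finger_force: 1.0
```

send_rows(deltas="-1 0.12 0.24 0 4;-1 0 0 0 0")

```text
time_s: 8.05
position: [0.6085, 0.0352, 0.1158]
tool_rot: [0.947, 0.32, -0.0, -0.0]
contact_force: [-1.5, 1.6, 2.1]
opening: 0.0002
finger_force: 1.0
```

send_rows(deltas="-1 0.12 0.24 0 4;-1 0 0 0 0")

```text
time_s: 8.25
position: [0.6115, 0.0336, 0.1159]
tool_rot: [0.958, 0.287, 0.0, 0.0]
contact_force: [-0.3, -0.3, -0.3]
opening: 0.0001
finger_force: 0.0
```

```bash
python3 -c "
from look import *
state('w4')"
```

```text
8.25 [0.6115 0.0336 0.1159] [[0.835, 0.55, 0.001], [0.55, -0.835, -0.001], [0.001, 0.001, -1.0]] 0.00014555693415911722 [-0.3 -0.3 -0.3]
dial_rib [(array([0.6284, 0.0254, 0.0595]), 0.64)]
n 971 R 0.96 rib mod90 28.9 turned mod90 32.4 {-63: 136, -57: 147, -51: 72, 21: 69, 27: 404, 33: 126}
finger rad/tan 34.6 -18.0 t 33.4
```

send_rows(deltas="-1 0.1 0.18 0 3;-1 0 0 0 0;-1 0 0 0 0")

```text
time_s: 8.65
position: [0.6132, 0.0328, 0.116]
tool_rot: [0.965, 0.262, 0.0, 0.0]
contact_force: [-0.8, 0.1, -0.4]
opening: 0.0002
finger_force: 0.0
```

```bash
python3 -c "
from look import *
state('w5')"
```

```text
8.65 [0.6132 0.0328 0.116 ] [[0.863, 0.505, 0.0], [0.505, -0.863, -0.0], [0.0, 0.0, -1.0]] 0.00015254380064310362 [-0.8  0.1 -0.4]
dial_rib [(array([0.635 , 0.0183, 0.0577]), 0.57)]
n 1540 R 0.95 rib mod90 21.8 turned mod90 39.5 {-69: 98, -63: 265, 9: 25, 15: 351, 21: 439, 27: 353}
finger rad/tan 34.7 -18.3 t 30.4
```

Click 2 is in. Now click 3.

send_rows(deltas="-1 0.12 0.25 0 4;-1 0.12 0.25 0 4;-1 0 0 0 0")

```text
time_s: 9.05
position: [0.6178, 0.0295, 0.116]
tool_rot: [0.981, 0.193, 0.0, 0.0]
contact_force: [-0.3, 0.9, -0.3]
opening: -0.0002
finger_force: 0.0
```

send_rows(deltas="-1 0.12 0.24 0 4;-1 0 0 0 0")

```text
time_s: 9.25
position: [0.6193, 0.0284, 0.1159]
tool_rot: [0.987, 0.159, -0.0, -0.001]
contact_force: [-1.7, 3.0, 1.3]
opening: -0.0003
finger_force: 1.4
```

send_rows(deltas="-1 0.12 0.24 0 4;-1 0 0 0 0")

```text
time_s: 9.45
position: [0.6214, 0.026, 0.1159]
tool_rot: [0.992, 0.125, -0.0, 0.0]
contact_force: [-0.1, 0.5, -0.4]
opening: 0.0001
finger_force: 0.6
```

send_rows(deltas="-1 0.1 0.18 0 3;-1 0 0 0 0;-1 0 0 0 0")

```text
time_s: 9.75
position: [0.6229, 0.0242, 0.1159]
tool_rot: [0.995, 0.099, 0.0, 0.0]
contact_force: [-0.1, 0.2, 0.8]
opening: 0.0001
finger_force: 0.0
```

```bash
python3 -c "
from look import *
state('w6')"
```

```text
9.75 [0.6229 0.0242 0.1159] [[0.98, 0.197, 0.0], [0.197, -0.98, -0.001], [0.0, 0.001, -1.0]] 9.815968772515798e-05 [-0.1  0.2  0.8]
dial_rib [(array([0.6352, 0.01  , 0.0589]), 0.8)]
n 990 R 0.96 rib mod90 7.2 turned mod90 54.1 {-87: 83, -81: 147, -75: 129, 3: 308, 9: 300}
finger rad/tan 34.7 -18.2 t 11.4
```

send_rows(deltas="-1 0.06 0.12 0 2;-1 0 0 0 0;-1 0 0 0 0")

```text
time_s: 10.15
position: [0.6237, 0.0233, 0.1159]
tool_rot: [0.997, 0.081, 0.0, 0.0]
contact_force: [-0.4, 0.1, 0.3]
opening: -0.0001
finger_force: 0.0
```

```bash
python3 -c "
from look import *
state('w7')"
```

```text
10.15 [0.6237 0.0233 0.1159] [[0.987, 0.162, 0.0], [0.162, -0.987, -0.0], [0.0, 0.0, -1.0]] -0.00010990468575464184 [-0.4  0.1  0.3]
dial_rib [(array([0.6361, 0.0015, 0.0574]), 0.91)]
n 1571 R 0.95 rib mod90 1.4 turned mod90 59.9 {-93: 34, -87: 160, -81: 191, -9: 127, -3: 436, 3: 473, 9: 150}
finger rad/tan 34.6 -18.5 t 9.3
```

Click 3 is in at 59.9°. Click 4 goes with finer steps at the end.

send_rows(deltas="-1 0.12 0.25 0 4;-1 0.12 0.25 0 4;-1 0 0 0 0")

```text
time_s: 10.55
position: [0.6268, 0.0185, 0.1159]
tool_rot: [1.0, 0.011, 0.0, 0.0]
contact_force: [-0.1, -0.4, -0.4]
opening: -0.0005
finger_force: 0.0
```

send_rows(deltas="-1 0.12 0.24 0 4;-1 0 0 0 0")

```text
time_s: 10.75
position: [0.6278, 0.0169, 0.1158]
tool_rot: [1.0, -0.023, -0.0, -0.001]
contact_force: [-0.2, 2.5, 0.5]
opening: 0.0001
finger_force: 1.4
```

send_rows(deltas="-1 0.12 0.24 0 4;-1 0 0 0 0")

```text
time_s: 10.95
position: [0.6289, 0.014, 0.1158]
tool_rot: [0.998, -0.058, -0.0, 0.0]
contact_force: [0.1, 0.8, 0.5]
opening: -0.0001
finger_force: 0.5
```

send_rows(deltas="-1 0.06 0.12 0 2;-1 0 0 0 0;-1 0 0 0 0")

```text
time_s: 11.25
position: [0.6295, 0.0125, 0.1159]
tool_rot: [0.997, -0.075, 0.0, 0.0]
contact_force: [0.6, 0.6, 0.5]
opening: -0.0003
finger_force: 0.1
```

```bash
python3 -c "
from look import *
state('w8')"
```

```text
11.25 [0.6295 0.0125 0.1159] [[0.989, -0.15, 0.0], [-0.15, -0.989, -0.0], [0.0, 0.0, -1.0]] -0.00027905506153630904 [0.6 0.6 0.5]
dial_rib [(array([ 0.637 , -0.0057,  0.0577]), 0.92)]
n 841 R 0.96 rib mod90 -11.7 turned mod90 73.0 {-105: 89, -99: 136, -93: 87, -21: 28, -15: 319, -9: 175}
finger rad/tan 34.6 -18.4 t -8.6
```

send_rows(deltas="-1 0.06 0.12 0 2;-1 0 0 0 0;-1 0 0 0 0")

```text
time_s: 11.65
position: [0.6299, 0.0113, 0.1159]
tool_rot: [0.996, -0.093, -0.0, 0.0]
contact_force: [0.5, 0.2, 0.2]
opening: -0.0001
finger_force: 0.0
```

```bash
python3 -c "
from look import *
state('w9')"
```

```text
11.65 [0.6299 0.0113 0.1159] [[0.983, -0.186, -0.0], [-0.186, -0.983, -0.0], [-0.0, 0.0, -1.0]] -8.778623475610383e-05 [0.5 0.2 0.2]
dial_rib [(array([ 0.6368, -0.0074,  0.0595]), 0.61)]
n 931 R 0.96 rib mod90 -14.3 turned mod90 75.6 {-105: 132, -99: 126, -93: 51, -21: 135, -15: 443, -9: 30}
finger rad/tan 34.5 -18.5 t -10.7
```

send_rows(deltas="-1 0.04 0.09 0 1.5;-1 0 0 0 0;-1 0 0 0 0")

```text
time_s: 12.05
position: [0.6302, 0.0103, 0.1159]
tool_rot: [0.994, -0.107, 0.0, 0.0]
contact_force: [-0.2, 0.1, -0.1]
opening: 0.0001
finger_force: 0.0
```

```bash
python3 -c "
from look import *
state('w10')"
```

```text
12.05 [0.6302 0.0103 0.1159] [[0.977, -0.212, 0.0], [-0.212, -0.977, -0.0], [0.0, -0.0, -1.0]] 0.00013596299944371038 [-0.2  0.1 -0.1]
dial_rib [(array([ 0.6345, -0.0134,  0.0586]), 0.94)]
n 1576 R 0.94 rib mod90 -19.4 turned mod90 80.7 {-111: 103, -105: 207, -99: 74, -27: 307, -21: 456, -15: 403}
finger rad/tan 34.5 -18.6 t -12.3
```

The fourth click is in (80.7°, finger clear). I'll back off, lift, roll to the lock's axis and fly over behind the slide.

send_rows(deltas="-1 0 -0.3 0 0;-1 0 0 -2 0;-1 0 0 -3.2 0;-1 0 0 -3.2 0;-1 0 0 0 8.3;-1 0.2 4.8 0 0;-1 0.2 4.8 0 0;-1 0.2 4.8 0 0;-1 0.2 4.8 0 0;-1 0.2 4.8 0 0;-1 0 0 0 0;-1 0 0 0 0;-1 0 0 0 0")

```text
time_s: 13.45
position: [0.5561, -0.214, 0.1998]
tool_rot: [0.984, -0.178, -0.0, -0.0]
contact_force: [-0.2, 0.6, -0.6]
opening: 0.0001
finger_force: 0.0
```

```bash
python3 - <<'E'
from look import *
look('w11',['lock_top','dial_rib','screw_jar'])
f=np.load('w11.npz');m=bot.camera_model('wrist');T=np.eye(4);T[:3,:3]=R.from_quat(f['q']).as_matrix();T[:3,3]=f['pos']
v,u=np.mgrid[:400,:640];d=f['d'];K=m['mtx']
P=np.stack([(u-K[0,2])/K[0,0]*d,(v-K[1,2])/K[1,1]*d,d],-1)[d>0];M=T@m['mount'];P=P@M[:3,:3].T+M[:3,3]
for lo,hi in((.050,.060),(.021,.0265)):
    s=(abs(P[:,2]-(lo+hi)/2)<(hi-lo)/2)&(np.hypot(P[:,0]-.565,P[:,1]+.18)<.075)
    s&=np.hypot(P[:,0]-.645,P[:,1]+.236)>.04
    print(s.sum(),cv2.minAreaRect(P[s][:,:2].astype('f')*1000),P[s].mean(0).round(4))
cv2.imwrite('pics/w11top.png',topview('w11',0.055,0.48,0.68,-0.28,-0.05,0.0004)[:,:,::-1])
E
```

```text
13.45 [ 0.5561 -0.214   0.1998] [[0.937, -0.351, -0.0], [-0.351, -0.937, 0.001], [-0.0, -0.0, -1.0]] 7.492038747843574e-05 [-0.2  0.6 -0.6]
lock_top [(array([ 0.5603, -0.1929,  0.0616]), 0.57)]
dial_rib []
screw_jar [(array([ 0.6443, -0.2369,  0.0115]), 0.74)]
687 ((562.0311889648438, -194.2574920654297), (11.926543235778809, 25.967082977294922), 67.77094268798828) [ 0.5629 -0.1946  0.0553]
7208 ((568.6580810546875, -176.4073028564453), (110.37661743164062, 44.579742431640625), 69.25534057617188) [ 0.5709 -0.1754  0.0252]
```

View pics/w11top.png

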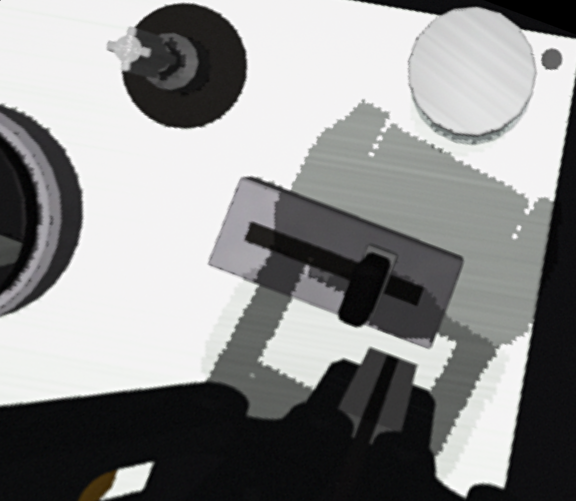

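The view confirms the block at (365,290), measured (0.562, -0.194), with the track at 69.3° and its free length up-left. I'll descend behind the block and push along the tool's -y.

send_rows(deltas="-1 -0.15 0.7 0 0;-1 0 0 3 0;-1 0 0 3 0;-1 0 0 1.5 0;-1 0 0 1 0;-1 0 0 0 0;-1 0 0 0 0")

```text
time_s: 14.35
position: [0.5526, -0.2213, 0.116]
tool_rot: [0.984, -0.178, 0.001, 0.0]
contact_force: [-0.3, -0.1, 0.7]
opening: -0.0
finger_force: 0.0
```

send_rows(deltas="-1 0 -0.3 0 0;-1 0 -0.3 0 0;-1 0 -0.2 0 0;-1 0 -0.2 0 0;-1 0 0 0 0")

```text
time_s: 14.85
position: [0.5557, -0.2116, 0.1154]
tool_rot: [0.984, -0.178, 0.0, 0.0]
contact_force: [-1.2, -0.0, 0.2]
opening: -0.0002
finger_force: 0.4
```

send_rows(deltas="-1 0 -0.2 0 0;-1 0 -0.2 0 0;-1 0 -0.2 0 0;-1 0 -0.2 0 0;-1 0 -0.2 0 0;-1 0 0 0 0")

```text
time_s: 15.45
position: [0.5592, -0.2019, 0.115]
tool_rot: [0.984, -0.178, 0.0, -0.0]
contact_force: [-0.2, -2.5, 1.3]
opening: 0.0001
finger_force: 0.9
```

send_rows(deltas="-1 0 -0.2 0 0;-1 0 -0.2 0 0;-1 0 -0.2 0 0;-1 0 -0.2 0 0;-1 0 -0.2 0 0;-1 0 -0.2 0 0;-1 0 -0.2 0 0;-1 0 -0.2 0 0;-1 0 -0.2 0 0;-1 0 0 0 0")

```text
time_s: 16.45
position: [0.5653, -0.185, 0.1148]
tool_rot: [0.984, -0.178, -0.0, -0.0]
contact_force: [0.4, -1.0, 1.0]
opening: -0.0003
finger_force: 0.8
```

send_rows(deltas="-1 0 -0.1 0 0;-1 0 -0.1 0 0;-1 0 0 0 0")

```text
time_s: 16.75
position: [0.5659, -0.1833, 0.1148]
tool_rot: [0.984, -0.179, -0.0, -0.0]
contact_force: [-0.7, -1.9, 0.3]
opening: 0.0002
finger_force: 1.0
```

send_rows(deltas="-1 0 -0.1 0 0;-1 0 -0.1 0 0;-1 0 0 0 0")

```text
time_s: 17.05
position: [0.5666, -0.1814, 0.1148]
tool_rot: [0.984, -0.179, -0.0, -0.0]
contact_force: [0.0, -1.7, 0.8]
opening: 0.0003
finger_force: 1.1
```

send_rows(deltas="-1 0 -0.1 0 0;-1 0 -0.1 0 0;-1 0 0 0 0")

```text
time_s: 17.35
position: [0.5673, -0.1795, 0.1148]
tool_rot: [0.984, -0.179, -0.0, -0.0]
contact_force: [-0.2, -2.4, -0.4]
opening: 0.0003
finger_force: 1.0
```

send_rows(deltas="-1 0 -0.1 0 0;-1 0 0 0 0;-1 0 0 0 0")

```text
time_s: 17.65
position: [0.5677, -0.1787, 0.1148]
tool_rot: [0.984, -0.179, -0.0, -0.0]
contact_force: [-1.0, -2.1, 1.0]
opening: -0.0001
finger_force: 1.0
```

send_rows(deltas="-1 0 -0.1 0 0;-1 0 0 0 0;-1 0 0 0 0")

```text
time_s: 17.95
position: [0.568, -0.1778, 0.1148]
tool_rot: [0.984, -0.179, -0.0, -0.0]
contact_force: [-0.8, -1.8, -0.1]
opening: 0.0002
finger_force: 1.0
```

send_rows(deltas="-1 0 -0.1 0 0;-1 0 0 0 0;-1 0 0 0 0")

```text
time_s: 18.25
position: [0.5684, -0.1768, 0.1148]
tool_rot: [0.984, -0.179, -0.0, -0.0]
contact_force: [-0.7, -2.3, 0.8]
opening: 0.0001
finger_force: 1.1
```

send_rows(deltas="-1 0 -0.1 0 0;-1 0 0 0 0;-1 0 0 0 0")

```text
time_s: 18.55
position: [0.5688, -0.1759, 0.1148]
tool_rot: [0.984, -0.179, -0.0, -0.0]
contact_force: [-1.0, -1.4, -0.0]
opening: 0.0003
finger_force: 1.1
```

send_rows(deltas="-1 0 -0.1 0 0;-1 0 0 0 0;-1 0 0 0 0")

```text
time_s: 18.85
position: [0.569, -0.1754, 0.1149]
tool_rot: [0.984, -0.179, -0.0, 0.0]
contact_force: [-1.6, -3.9, 0.5]
opening: -0.0004
finger_force: 2.6
```

send_rows(deltas="-1 0 -0.1 0 0;-1 0 0 0 0;-1 0 0 0 0")

```text
time_s: 19.15
position: [0.5691, -0.1752, 0.1149]
tool_rot: [0.984, -0.179, -0.0, 0.001]
contact_force: [-3.9, -8.1, 0.4]
opening: 0.0003
finger_force: 3.9
```

send_rows(deltas="-1 0 -0.1 0 0;-1 0 0 0 0;-1 0 0 0 0")

```text
time_s: 19.45
position: [0.5692, -0.1749, 0.1149]
tool_rot: [0.984, -0.178, -0.001, 0.002]
contact_force: [-4.1, -9.8, -0.4]
opening: 0.0001
finger_force: 5.3
```

The force climbed to 10 N while the finger stood still, so the slide is at its stop. I'll back off, lift away and check.

send_rows(deltas="-1 0 0.5 0 0;-1 0 0.7 0 0;-1 0 0 -3 0;-1 0 0 -4 0;-1 0 0 -4 0;-1 0 0 -4 0;-1 -4 0 -3 0;-1 -4 0 0 0;-1 0 0 0 0;-1 0 0 0 0;-1 0 0 0 0")

```text
time_s: 20.55
position: [0.4913, -0.1564, 0.2948]
tool_rot: [0.984, -0.178, 0.0, -0.0]
contact_force: [0.8, -0.2, -0.5]
opening: 0.0003
finger_force: 0.0
```

```bash
python3 - <<'E'
from look import *
state('w12');print(bot.pinpoint('lock_top','wrist')[:1],[bot.pinpoint(n,'wrist')[:1] for n in('setup_bar','screw_jar','bit')])
cv2.imwrite('pics/w12top.png',topview('w12',0.056,0.43,0.70,-0.30,0.09)[:,:,::-1])
E
```

```text
20.55 [ 0.4913 -0.1564  0.2948] [[0.936, -0.351, 0.001], [-0.351, -0.936, 0.0], [0.0, -0.001, -1.0]] 0.00032867798282621634 [ 0.8 -0.2 -0.5]
dial_rib [(array([ 0.6337, -0.0137,  0.0571]), 0.57)]
n 1458 R 0.88 rib mod90 -19.8 turned mod90 81.1 {-117: 86, -111: 122, -105: 116, -33: 102, -27: 166, -21: 103, -15: 57, 63: 63, 69: 98, 75: 93, 81: 33, 159: 89, 165: 106, 171: 143, 177: 32}
finger rad/tan -39.9 181.5 t -20.6
[{'point': [0.5771, -0.1558, 0.0582], 'confidence': 0.96}] [[{'point': [0.4723, -0.0567, 0.0133], 'confidence': 0.9}], [], [{'point': [0.6592, -0.0989, 0.0131], 'confidence': 0.83}]]
```

View pics/w12top.png

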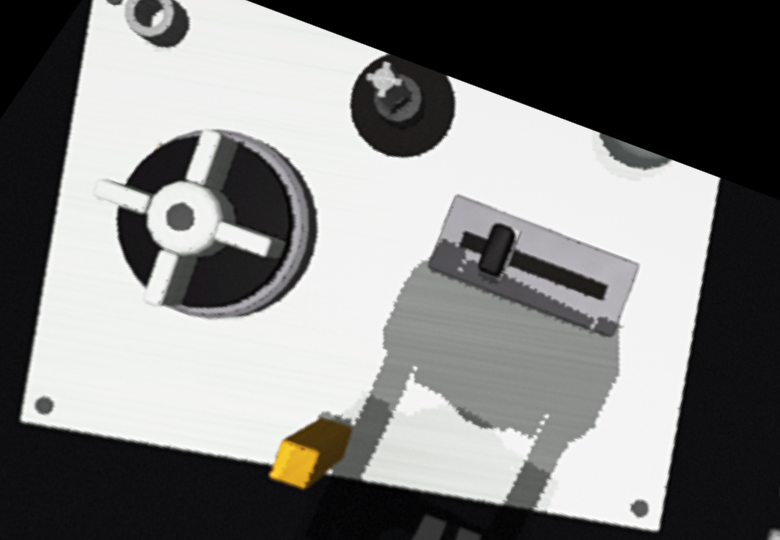

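The dial at (181,216) has turned about 80°, so it sits four clicks on. The slide is at the far (left) end of its track at (497,250), and the bar and nut are undisturbed. The arm is clear, so I'm handing in.

```bash
python3 -c "
from workcell import bot
print(bot.close_job())"
```

```text
the job is handed in; nothing more can be done
None
```

The job is handed in: the dial was pushed four clicks clockwise (about 80° measured) and no further. The lock slide was then pushed to its far stop, and the arm moved clear at about 20.6 s.

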